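# Tap the clamp wedge home on a bottle-carrier jig

## Robot

A 6-joint arm with a two-finger parallel gripper is mounted at the origin on the work surface. World frame = base frame: x ahead of the robot, y to its left, z up, the work surface at z = 0. Lengths are in m, angles in degrees, forces in N, time in s.
With the tool pointing down it reaches from about 0.4 to 0.825 m from the base axis. Payload 7 kg.
Tool frame: the origin (TCP) lies at the centre of the arm's flange, where the gripper is bolted on; the fingertips stand 178 mm ahead of it and the grasp point (between the pads) lies 159 mm ahead of it (tip_reach is the distance from the TCP to the fingertips, in m); z points along the fingers, y is the line along which they close (so a half turn about z gives the same grasp; the last joint's range is limited). The gripper opens to 88 mm and grips with 3 to 60 N. Pads are 19 mm wide; open, the fingers measure 130 mm over their backs; the gripper's body (78 mm by 193 mm) begins 47 mm behind the grasp point.
Start: joints at [-58.092, 20.546, 0.682, 0, -70.136, -16.507], TCP at [0.179, -0.651, 0.405] pointing down, gripper open.
Joint ranges: [-176.03, 176.03], [-82.01, 121.73], [-58.28, 71.71], [-173.87, 95.51], [-174.79, -0.11], [-173.66, 173.66]. Speed limits (degrees/s): [136.94, 136.94, 172.46, 180, 180, 180].

## Interface

Orientations are given as [roll, pitch, yaw] about the fixed x, y, z axes, in that order (R = Rz(yaw) Ry(pitch) Rx(roll)).
In Python, from plant import * gives the robot as it stands.
- The arm moves only by the shell command python3 -m handwheel 'ROWS'. ROWS is JSON, a list of rows, each a list of 7 numbers: the opening, from -1 (shut) to 1 (fully open), then the shift along the tool's x, y, z as a fraction of full scale, then the turn, a rotation vector about the tool's x, y, z as a fraction of full scale. A call has 1 to 5 rows; each row shifts and turns the commanded pose from where the row before left it, along the tool's axes as they then stand; what a row does not reach is not made up. Full scale, the value 1, is 0.025 m for a shift and 6 degrees for a turn. A row lasts 1/8 s, in which the tool goes at most 62.5 mm and 10.7 degrees, less where a joint would pass 70% of its speed; a pose out of reach is approached as far as the arm can. A call with a number of a shift or a turn outside -1 to 1 is refused whole. A call with a gripper value outside its range is refused whole. The fingers move at their own pace and stop on an object; the grip force is fixed at half the most. Time passes only in rows, so rows that do not move let the fingers close. It gives the time, the measured TCP pose, the force, the opening and the grip force at its end, in the units of the state.
- get_obs(): the state, without advancing time (a new reading comes with each control period).
- snapshot(name): name is "scene" or "top" or "wrist"; returns a dict with "color" (480x640x3 uint8, red, green, blue), "fx", "fy", "cx", "cy" (pixels), "R" (3x3) and "t" (3): a world point X has camera coordinates R X + t; the wrist camera has in their place "tool_from_camera" (4x4, takes a point from camera to tool coordinates, whose origin is the TCP and whose axes are the flange's). Camera axes: x right, y down, z forward; pixel columns grow to the right and rows downward; lengths in m; the calibration is good to about 2 mm. A picture is of the moment at which its call begins: read the wrist's pose just before it. There is no depth.
- close_job(): hands the job in; it is judged then, once.
The state is a dict: "clock": time; "joint_pos": joint angles; "qvel": joint speeds; "tau": joint torques, N m; "tool_pos": TCP position; "orientation": TCP orientation; "force": force on the tool from outside, world axes, zero at the start; "moment": the same for the moment, N m; "opening": finger opening in m; "gripper_force": force on a finger pad.
Only numpy, scipy, OpenCV 4.12 (cv2) and the standard library are available. Lean on these libraries where they do the work, as an engineer would, in place of code of your own. Each camera call takes 0.05 s, during which the arm holds its last target. There are 200 camera calls.

## Task

Take the teal wedge from the rack and set it, thin end down and sloped face towards the dark jaw, in the slot of the clamp jig. Then pick up the wooden tapping drift and tap the wedge down with its foot, gently, until the jaw is fully closed on the blue bottle carrier and a firm push of about 20 N with the drift no longer moves the wedge forward (never more than 40 N). Stand the drift back upright on its cork mat, and leave the bottles, the spare wedge and the other things on the bench where they are.

Things in the scene. Friction and masses are not known exactly. Their poses are not given: they have to be found in the camera images.
- wedge_mid (a point): Middle of the teal wedge, half-way up, axis along z. Wedge: 110 mm tall, 40 mm wide (y), 100 g, standing thin end down in a rack pocket; grip its upper 50 mm. z points from thin to thick end, 55 mm to either. Flat back at x = -12 mm all the way; the sloped face looks to +x, leaning 1:5, at x = 0 at the thin end, 11 mm here, 22 mm at the top.
- wedge_top (a point): Middle of the teal wedge's top face (34 mm in x by 40 mm in y), the face to be struck. Same axes as wedge_mid: 5 mm to +x of it and 55 mm higher.
- rack: Brown wooden wedge rack, fixed, 166 (x) x 80 (y) x 50 mm, origin under its centre. Two pockets 40 mm either side along x hold the teal and a spare wedge; pocket floors are 10 mm over the bench, so 60 mm of a wedge stands out. The wedges' axes are along the rack's.
- jig: Clamp jig, fixed: plywood base with a pale wooden post (90 mm high) and guide walls (65 mm high) round a slot. Origin on the bench under the slot; x points from the post to the jaw and the blue carrier, z up. Post's upright face at x = -12 mm (the wedge's flat back goes there), guide walls at y = +-24 mm, slot floor 12 mm up. The carrier (76 mm high, 140 wide) spans x = 50 to 245 mm.
- slot (a point): Middle of the slot's mouth, 90 mm over the jig's origin, same axes. The wedge goes in with its axes along these, x = y = 0. Here the leaning jaw face (1:5, as the wedge) is at x = 5 to 12 mm: held 2 or 3 mm off the post the wedge enters freely. Carriers vary, so the depth is not known: set in by hand its thin end stops some 30 to 70 mm over the bench, driven home at 13 to 41 mm.
- jaw (a joint): Travel of the dark wooden jaw towards the carrier, in m: 0 slack, 0.005 closed on the carrier (hard stop). Starts at 0 to 0.0015 and stays where left. Driving the wedge down moves it, 1 mm for 5 mm of wedge, with a slow push of about 8 to 15 N; at the stop the push rises steeply. More than 40 N would split the wedge.
- drift_grip (a point): Grip point of the tapping drift, on its axis, 80 mm over its underside: a square wooden handle (30 x 30 mm, faces square to its x and y axes) on a round black rubber foot (52 mm diameter, 30 mm high), 115 mm tall in all, 300 g, z up. It stands on the cork mat at the start.
- mat: Round cork mat, fixed, 100 mm diameter, 5 mm thick. Origin at the centre of its underside, on the bench.
- spare: Spare wedge, the same shape in plain pale wood, in the rack's other pocket. Origin under its thin end. Leave it.
- bottle1: Amber bottle with teal label, 61 mm diameter, 198 mm tall, origin under its centre. Leave it.
- bottle2: Second such bottle. Leave it.
- bottle3: Third such bottle. Leave it.
- captin: Steel tin of caps, 70 mm diameter, 75 mm tall, origin under its centre. Leave it.
- tape: Roll of brown tape lying flat, 90 mm diameter, 48 mm high, origin under its centre. Leave it.
- brush: Hand brush lying on the bench. Leave it.

How it is judged:
By the outcome, as a careful person would: the job done as asked, in the order asked, and still so for the second after the job is handed in, with the robot touching nothing.
It also fails if it takes over 62 s, if anything falls off the work surface, if the arm or the gripper's body presses on something with over 40 N, if the wrist force passes 120 N, or if a joint passes its speed limit or range.

## Working session

There is one attempt and no reset: what is moved stays moved. The work goes in short steps, Python scripts to look and compute and a shell command to move; the robot and the scene stay as the last step left them, time stands still between calls to the robot, and variables do not carry over. Pictures are saved under pics/ and viewed, at most 10 in all, crops included, and the job is handed in when it is done.

```bash
ls; mkdir -p pics; python3 - <<'E'
from plant import *
import cv2,pickle
o=get_obs();print(o)
d={}
for n in("scene","top"):
    s=snapshot(n);d[n]=s;cv2.imwrite(f"pics/{n}.png",s["color"][:,:,::-1]);print(n,s["fx"],s["R"],s["t"])
pickle.dump(d,open("s0.pkl","wb"))
E
```

```text
pics
{'clock': 0.0, 'joint_pos': array([-5.80915468e+01,  2.05929144e+01,  6.31559980e-01, -1.92303417e-02,
       -7.01343320e+01, -1.65080331e+01]), 'qvel': array([-0.05588418, -0.13044807,  0.0431351 ,  0.01476161,  0.0027955 ,
        0.06767744]), 'tau': array([-5.86418191e-04, -5.82717741e+01,  2.93056029e+01,  6.99729234e+00,
        6.87827225e-03, -1.08739914e-04]), 'tool_pos': array([ 0.17921152, -0.65057152,  0.40369171]), 'orientation': array([ 1.79903121e+02, -9.85957235e-03, -1.64606121e+02]), 'force': array([ 0.45946129, -0.97488461,  0.90634734]), 'moment': array([ 0.01145876, -0.0029154 , -0.05200436]), 'gripper_force': 0.0, 'opening': 0.0878786888212289}
scene 560.9128499863872 [[-0.13244005  0.99115099 -0.00890793]
 [ 0.79522994  0.1008874  -0.5978554 ]
 [-0.59166627 -0.08626385 -0.80155447]] [ 0.08383493 -0.32626302  1.80673899]
top 591.9233796078154 [[ 0.02192514 -0.99968796  0.01196926]
 [-0.98946746 -0.02341133 -0.14284975]
 [ 0.14308539 -0.0087112  -0.98967201]] [-0.01440876  0.5312082   1.78483244]
```

View pics/top.png

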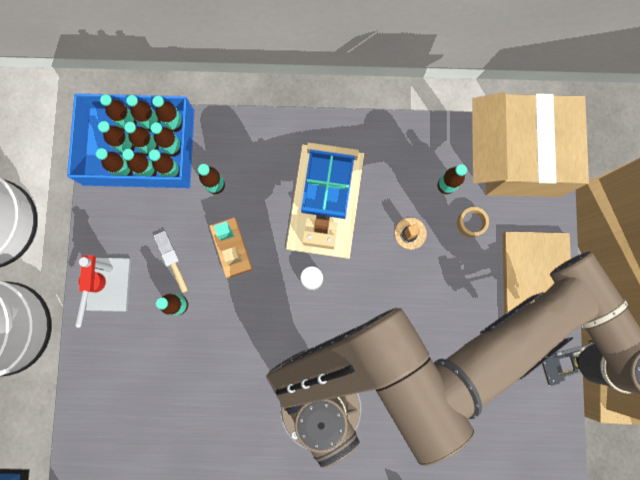

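View pics/scene.png

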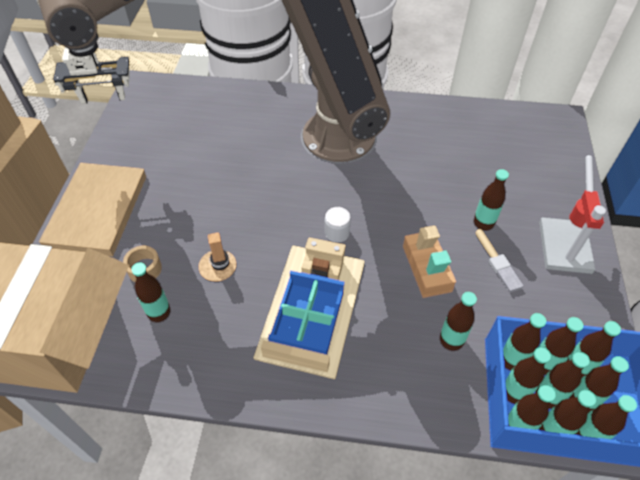

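The top view shows the teal wedge top at about (222,229), the rack at (231,247), the slot at about (320,225) with the post on the robot side, and the drift at (410,232) on its mat. The scene view agrees: the teal wedge is at (438,262), the jig at (315,300) and the drift at (216,250).

```bash
cat > h.py <<'E'
import numpy as np,cv2,pickle
from scipy.spatial.transform import Rotation as Ro
def cam(s,o=None):
    """world-from-camera (R,t), for wrist o=obs"""
    if "R" in s: R=np.array(s["R"]).T; return R,-R@np.array(s["t"])
    T=np.array(s["tool_from_camera"]); Rt=Ro.from_euler('xyz',o["orientation"],degrees=True).as_matrix()
    return Rt@T[:3,:3],Rt@T[:3,3]+o["tool_pos"]
def ray(s,p,o=None):
    R,c=cam(s,o); d=R@np.array([(p[0]-s["cx"])/s["fx"],(p[1]-s["cy"])/s["fy"],1]); return c,d
def onz(s,p,z,o=None):
    c,d=ray(s,p,o); return c+d*(z-c[2])/d[2]
def proj(s,X,o=None):
    R,c=cam(s,o); q=R.T@(np.array(X)-c); return np.array([s["fx"]*q[0]/q[2]+s["cx"],s["fy"]*q[1]/q[2]+s["cy"]])
def plan(o,pos,yaw=None,tilt=True):
    """shift in tool axes (units of .025) and turn (units of 6deg) to get to TCP pos, pointing down with yaw"""
    Rt=Ro.from_euler('xyz',o["orientation"],degrees=True)
    sh=Rt.inv().apply(np.array(pos)-o["tool_pos"])/.025
    tu=None
    if yaw is not None: tu=(Rt.inv()*Ro.from_euler('xyz',[180,0,yaw],degrees=True)).as_rotvec(degrees=True)/6
    return np.round(sh,2),None if tu is None else np.round(tu,2)
E
python3 - <<'E'
from h import *
d=pickle.load(open("s0.pkl","rb"));t=d["top"];s=d["scene"]
for n,p,z in [("wedge",(222,229),.12),("spare",(231,256),.12),("slotpost",(321,233),.09),("basecorners",(287,249),.012),("b",(350,257),.012),("c",(303,146),.012),("d",(363,153),.012),("mat",(411,234),.005),("drift",(412,229),.115),("tin",(312,278),.075),("rackcor",(210,225),.05),("r",(237,219),.05),("r",(251,269),.05),("r",(228,277),.05)]:
    print(n,onz(t,p,z).round(3))
for n,p,z in [("wedge",(438,262),.12),("spare",(428,235),.12),("mat",(217,265),.005),("drift",(215,240),.115)]: print('S',n,onz(s,p,z).round(3))
T=pickle.load
from plant import *
w=snapshot("wrist");print(w["tool_from_camera"],w["fx"])
E
```

```text
wedge [0.524 0.302 0.12 ]
spare [0.445 0.272 0.12 ]
slotpost [0.523 0.011 0.09 ]
basecorners [0.481 0.116 0.012]
b [ 0.461 -0.081  0.012]
c [0.813 0.075 0.012]
d [ 0.795 -0.117  0.012]
mat [ 0.539 -0.271  0.005]
drift [ 0.538 -0.257  0.115]
tin [0.389 0.035 0.075]
rackcor [0.545 0.351 0.05 ]
r [0.566 0.27  0.05 ]
r [0.414 0.221 0.05 ]
r [0.388 0.289 0.05 ]
S wedge [0.538 0.297 0.12 ]
S spare [0.458 0.272 0.12 ]
S mat [ 0.541 -0.271  0.005]
S drift [ 0.538 -0.26   0.115]
[[ 8.28363313e-04 -9.50666072e-01 -3.10214980e-01  8.32011009e-02]
 [ 9.99999608e-01  8.84270238e-04 -3.95942350e-05 -5.87816527e-04]
 [ 3.11954770e-04 -3.10214826e-01  9.50666432e-01  2.08234398e-02]
 [ 0.00000000e+00  0.00000000e+00  0.00000000e+00  1.00000000e+00]] 343.9520275436449
```

```bash
A='[1,-0.96,0.66,0,0,0,0]'
python3 -m handwheel '[[1,-0.5,0.3,0,0,0,0],[1,-0.96,0.66,0,0,0,0],[1,-0.96,0.66,0,0,0,0],[1,-0.96,0.66,0,0,0,0],[1,-0.96,0.66,0,0,0,0]]'
python3 -m handwheel '[[1,-0.96,0.66,0,0,0,0],[1,-0.96,0.66,0,0,0,0],[1,-0.96,0.66,0,0,0,0],[1,-0.96,0.66,0,0,0,0],[1,-0.96,0.66,0,0,0,0]]'
python3 -m handwheel '[[1,-0.96,0.66,0,0,0,0],[1,-0.96,0.66,0,0,0,0],[1,-0.96,0.66,0,0,0,0],[1,-0.96,0.66,0,0,0,0],[1,-0.96,0.66,0,0,0,0]]'
python3 -m handwheel '[[1,-0.96,0.66,0,0,0,0],[1,-0.96,0.66,0,0,0,0],[1,-0.2,0.9,0,0,0,0],[1,-0.2,0.9,0,0,0,0],[1,-0.2,0.9,0,0,0,0]]'
python3 -m handwheel '[[1,-0.16,0.96,0,0,0,0],[1,-0.16,0.96,0,0,0,0],[1,-0.16,0.96,0,0,0,0],[1,-0.16,0.96,0,0,0,0],[1,-0.16,0.96,0,0,0,0]]'
python3 - <<'E'
from plant import *
import cv2,pickle
o=get_obs();s=snapshot("wrist");pickle.dump((o,s),open("w1.pkl","wb"));cv2.imwrite("pics/w1.png",s["color"][:,:,::-1]);print(o)
E
```

```text
clock: 0.78
tool_pos: [0.2652, -0.5497, 0.4046]
orientation: [180.0, 0.0, -164.6]
force: [0.1, 0.4, -0.1]
opening: 0.0877
gripper_force: 0.0
clock: 1.4
tool_pos: [0.3588, -0.4382, 0.4047]
orientation: [180.0, 0.0, -164.6]
force: [-0.8, 0.1, -0.1]
opening: 0.0876
gripper_force: 0.0
clock: 2.02
tool_pos: [0.4524, -0.3268, 0.4047]
orientation: [180.0, 0.0, -164.6]
force: [-0.4, -0.5, 0.4]
opening: 0.0877
gripper_force: 0.0
clock: 2.65
tool_pos: [0.4857, -0.2133, 0.4046]
orientation: [180.0, 0.0, -164.6]
force: [-0.9, -0.7, 0.1]
opening: 0.0878
gripper_force: 0.0
clock: 3.28
tool_pos: [0.4728, -0.0924, 0.4047]
orientation: [180.0, 0.0, -164.6]
force: [-0.4, -1.0, -0.3]
opening: 0.0875
gripper_force: 0.0
{'clock': 3.275, 'joint_pos': array([ 1.24022196e+01,  2.04402896e+00, -2.28755221e+01, -1.03723455e-02,
       -6.50625698e+01, -8.69778648e+01]), 'qvel': array([ 24.88852206,  -6.24925915,  -6.63259059,  -0.14044405,
         0.41253892, -24.66597004]), 'tau': array([ -3.00795883, -30.74805021,  28.34995866,   6.6760616 ,
        -0.12432634,   0.72333947]), 'tool_pos': array([ 0.4728175 , -0.09237432,  0.40470905]), 'orientation': array([ 1.79991549e+02,  1.83498891e-02, -1.64580018e+02]), 'force': array([-0.38522167, -1.02262252, -0.25182056]), 'moment': array([ 0.0405918 , -0.01088446, -0.0055714 ]), 'gripper_force': 0.0, 'opening': 0.08750351187559907}
```

View pics/w1.png

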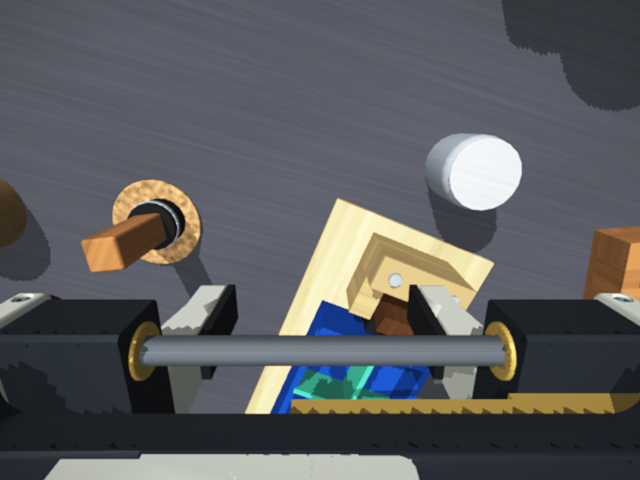

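Wrist view: mat centred near (157,222), drift foot near (165,220), post top with screw near (395,280), white tin at (480,170); the gripper hides rows below 340. I'll look at the jig and the rack from further out.

```bash
python3 -m handwheel '[[1,-0.88,0.41,0,0,0,0],[1,-0.88,0.41,0,0,0,0],[1,-0.88,0.41,0,0,0,0],[1,-0.88,0.41,0,0,0,0],[1,-0.88,0.41,0,0,0,0]]' >/dev/null
python3 -m handwheel '[[1,-0.88,0.41,0,0,0,0],[1,-0.88,0.41,0,0,0,0],[1,0,0,0,0,0,0]]' | head -3
cat > snap.py <<'E'
import sys,cv2,pickle
from plant import *
n=sys.argv[1];o=get_obs();s=snapshot("wrist");pickle.dump((o,s),open(n+".pkl","wb"));cv2.imwrite(f"pics/{n}.png",s["color"][:,:,::-1]);print(o["clock"],o["tool_pos"],o["orientation"])
E
python3 snap.py w2
python3 -m handwheel '[[1,-0.34,0.98,0,0,0,0],[1,-0.34,0.98,0,0,0,0],[1,-0.34,0.98,0,0,0,0],[1,-0.34,0.98,0,0,0,0],[1,-0.34,0.98,0,0,0,0]]' >/dev/null
python3 -m handwheel '[[1,-0.34,0.98,0,0,0,0],[1,-0.34,0.98,0,0,0,0],[1,-0.34,0.98,0,0,0,0],[1,-0.34,0.98,0,0,0,0],[1,-0.34,0.98,0,0,0,0]]' >/dev/null
python3 -m handwheel '[[1,-0.34,0.98,0,0,0,0],[1,0,0,0,0,0,0]]' | head -3
python3 snap.py w3
```

```text
clock: 4.32
tool_pos: [0.6044, 0.0179, 0.4038]
orientation: [-180.0, -0.1, -164.6]
4.325 [0.60440388 0.01786013 0.40375759] [-1.79993758e+02 -5.64125639e-02 -1.64552875e+02]
clock: 5.88
tool_pos: [0.6213, 0.3035, 0.404]
orientation: [-180.0, -0.0, -164.5]
5.875 [0.62133678 0.30352019 0.40402219] [-1.79990771e+02 -2.94628701e-02 -1.64502830e+02]
```

View pics/w2.png

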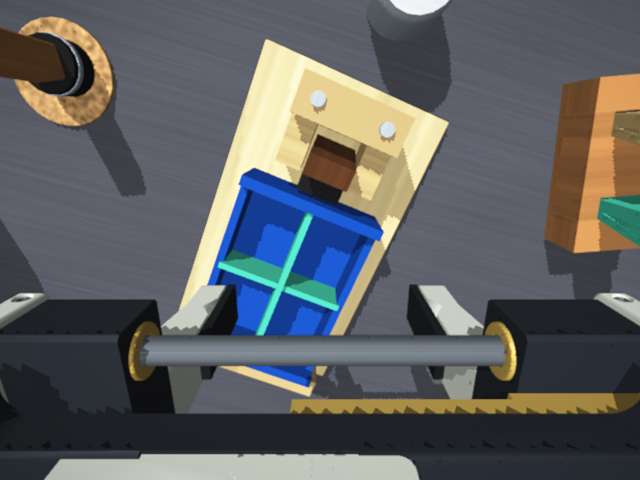

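View pics/w3.png

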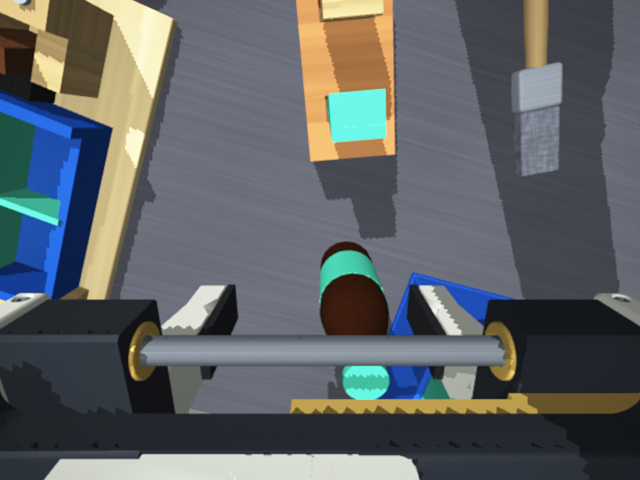

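w2: the post top is a quad near (302,70)-(418,115) with screws at (318,99) and (388,130), and the jaw is at (330,165). w3: teal top quad is about (330,92)-(386,140), with a bottle standing behind it. Next I need the slope direction, so I'll view an enlarged crop and extract the corners.

```bash
python3 - <<'E'
from h import *
o,s=pickle.load(open("w3.pkl","rb"));d=pickle.load(open("s0.pkl","rb"))
a=cv2.resize(d["scene"]["color"][215:305,395:465],None,fx=5,fy=5,interpolation=cv2.INTER_CUBIC)
b=cv2.resize(s["color"][0:180,290:410],(300,450),interpolation=cv2.INTER_CUBIC)
cv2.imwrite("pics/crop.png",np.hstack([a,b])[:,:,::-1])
h=cv2.cvtColor(s["color"],cv2.COLOR_RGB2HSV);print(h[115,360],h[120,328])
m=cv2.inRange(h,(75,90,200),(95,255,255));m[200:]=0;m[:,:250]=0;m[:,450:]=0
c=max(cv2.findContours(m,0,2)[0],key=cv2.contourArea);q=cv2.approxPolyDP(c,4,True)[:,0];print(q.tolist(),cv2.minAreaRect(c))
P=np.array([onz(s,p,.12,o) for p in q]);print(P.round(4),P.mean(0))
for i in range(len(P)):
    e=P[(i+1)%len(P)]-P[i];print(np.hypot(*e[:2]).round(4),np.degrees(np.arctan2(e[1],e[0])).round(1))
E
```

```text
[ 86 145 248] [ 33  69 130]
[[384, 89], [329, 94], [332, 140], [384, 137]] ((357.7586364746094, 115.10345458984375), (48.99683380126953, 56.63701629638672), 85.2363510131836)
[[0.5046 0.3157 0.12  ]
 [0.5181 0.2793 0.12  ]
 [0.5475 0.29   0.12  ]
 [0.5353 0.3262 0.12  ]] [0.52636862 0.30279836 0.12      ]
0.0388 -69.7
0.0313 19.9
0.0382 108.7
0.0324 -161.3
```

View pics/crop.png

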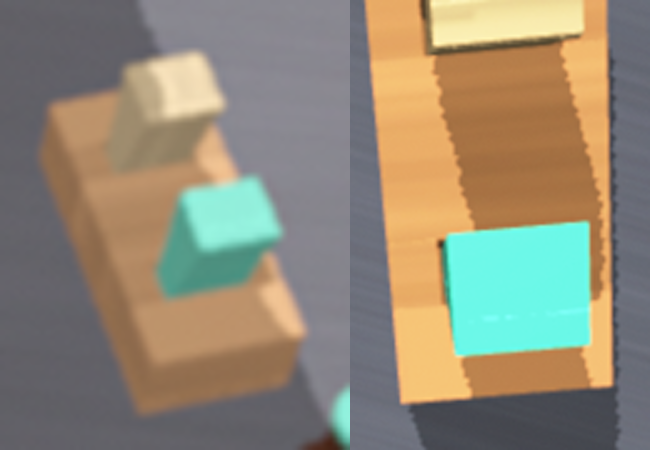

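```bash
python3 - <<'E'
from h import *
o,w=pickle.load(open("w3.pkl","rb"));s=pickle.load(open("s0.pkl","rb"))["scene"]
c=np.array([.5264,.3028]);u=np.array([np.cos(np.radians(19.6)),np.sin(np.radians(19.6))]);v=np.array([-u[1],u[0]])
P=lambda a,b,z:[*(c+u*a+v*b),z]
f=lambda X:((proj(s,X)-[395,215])*5).round()
for n,do,di in(("A out slopes",-14,0),("B in slopes",0,14)):
    print(n,"top",f(P(.017,-.02,.12)),f(P(.017,.02,.12)),f(P(-.017,.02,.12)),"low outer",f(P(.017+do/1e3,-.02,.05)),f(P(.017+do/1e3,.02,.05)),"low inner",f(P(-.017+di/1e3,.02,.05)))
# spare: outer face base in w3
for dx in(0,-.014):
    q=proj(w,P(-.08+.017,0,.12),o);r=proj(w,P(-.08+.017+dx,0,.05),o);print("spare",((q-[290,0])*2.5).round(),((r-[290,0])*2.5).round())
print(proj(w,P(.017,0,.12),o))
E
```

```text
A out slopes top [200. 252.] [278. 238.] [254. 182.] low outer [168. 307.] [242. 293.] low inner [229. 261.]
B in slopes top [200. 252.] [278. 238.] [254. 182.] low outer [177. 330.] [252. 315.] low inner [238. 283.]
spare [159.  37.] [141. 101.]
spare [159.  37.] [139.  54.]
[358.11062649 140.02593052]
```

```bash
python3 - <<'E'
from h import *
o,w=pickle.load(open("w3.pkl","rb"))
b=onz(w,(366,380),.198,o);print("bottle",b, np.array([[np.cos(.342),np.sin(.342)],[-np.sin(.342),np.cos(.342)]])@(b[:2]-[.5242,.302]))
print(plan(o,[.5242,.3020,.404],-160.4), plan(o,[.5242,.3020,.256],-160.4))
E
```

```text
bottle [0.68445838 0.35030969 0.198     ] [ 0.16717886 -0.00823429]
(array([3.76, 0.98, 0.  ]), array([-0.  , -0.  , -0.68])) (array([3.76, 0.98, 5.92]), array([-0.  , -0.  , -0.68]))
```

```bash
python3 -m handwheel '[[1,0.94,0.245,0,0,0,0],[1,0.94,0.245,0,0,0,0],[1,0.94,0.245,0,0,0,0],[1,0.94,0.245,0,0,0,0],[1,0,0,0,0,0,-0.68]]' >/dev/null
python3 -m handwheel '[[0.6,0,0,0.9,0,0,0],[0.6,0,0,0.9,0,0,0],[0.6,0,0,0.9,0,0,0],[0.6,0,0,0,0,0,0]]' | head -5
python3 snap.py w4
```

```text
clock: 7.05
tool_pos: [0.5239, 0.299, 0.3358]
orientation: [-179.9, -0.2, -160.6]
force: [0.2, -0.1, 0.6]
opening: 0.07
7.05 [0.52386128 0.29895157 0.33580436] [-1.79925190e+02 -1.72540596e-01 -1.60567939e+02]
```

View pics/w4.png

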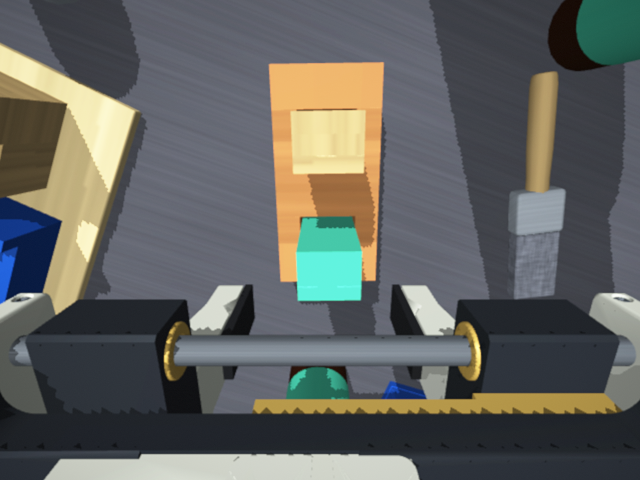

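w4 shows the teal top, bright quad about (297,249)-(362,300), between the open fingers and square to the gripper. The dark face towards the camera is the vertical back, which confirms that the slope faces world +x.

```bash
python3 - <<'E'
from h import *
o,s=pickle.load(open("w4.pkl","rb"))
h=cv2.cvtColor(s["color"],cv2.COLOR_RGB2HSV)
m=cv2.inRange(h,(75,90,215),(95,255,255));m[305:]=0;m[:220]=0;m[:,:270]=0;m[:,390:]=0
c=max(cv2.findContours(m,0,2)[0],key=cv2.contourArea);q=cv2.approxPolyDP(c,4,True)[:,0]
P=np.array([onz(s,p,.12,o) for p in q]);print(q.tolist(),P.round(4).tolist(),P.mean(0))
c=P[:,:2].mean(0)
for i in range(len(P)):
    e=P[(i+1)%len(P)]-P[i];print(np.hypot(*e[:2]).round(4),np.degrees(np.arctan2(e[1],e[0])).round(1))
u=np.array([np.cos(np.radians(19.6)),np.sin(np.radians(19.6))])
print(plan(o,[*(c-.0023*u),.256],-160.4))
E
```

```text
[[296, 253], [298, 299], [359, 299], [361, 251]] [[0.5182, 0.2793, 0.12], [0.5471, 0.2901, 0.12], [0.5342, 0.3264, 0.12], [0.5039, 0.3158, 0.12]] [0.52584907 0.30292143 0.12      ]
0.0309 20.5
0.0385 109.5
0.0322 -160.8
0.0392 -68.6
(array([-0.05,  0.13,  3.19]), array([-0.01, -0.03, -0.03]))
```

```bash
python3 -m handwheel '[[0.6,-0.05,0.13,0.7,0,0,0],[0.6,0,0,0.85,0,0,0],[0.6,0,0,0.85,0,0,0],[0.6,0,0,0.79,0,0,0],[0.6,0,0,0,0,0,0]]'|head -3
python3 -m handwheel '[[-1,0,0,0,0,0,0],[-1,0,0,0,0,0,0],[-1,0,0,0,0,0,0],[-1,0,0,0,0,0,0]]'
```

```text
clock: 7.72
tool_pos: [0.524, 0.303, 0.2561]
orientation: [-179.9, -0.1, -160.5]
clock: 8.22
tool_pos: [0.5244, 0.3033, 0.2579]
orientation: [180.0, 0.0, -160.5]
force: [0.0, 0.1, 1.9]
opening: 0.04
gripper_force: 30.0
```

```bash
python3 - <<'E'
from h import *
o,s=pickle.load(open("w2.pkl","rb"))
# candidates in w2 : post top quad via pale top colour
h=cv2.cvtColor(s["color"],cv2.COLOR_RGB2HSV)
for p in [(350,100),(300,150),(375,185),(270,120),(425,140),(330,160),(300,85)]: print(p,h[p[1],p[0]])
a=cv2.resize(s["color"][30:230,220:460],(720,600),interpolation=cv2.INTER_CUBIC)
cv2.imwrite("pics/jig.png",a[:,:,::-1])
E
```

```text
(350, 100) [ 22  96 233]
(300, 150) [ 24  86 243]
(375, 185) [ 24  88 241]
(270, 120) [ 26  55 250]
(425, 140) [ 26  63 247]
(330, 160) [ 12 159  90]
(300, 85) [ 21  96 233]
```

View pics/jig.png

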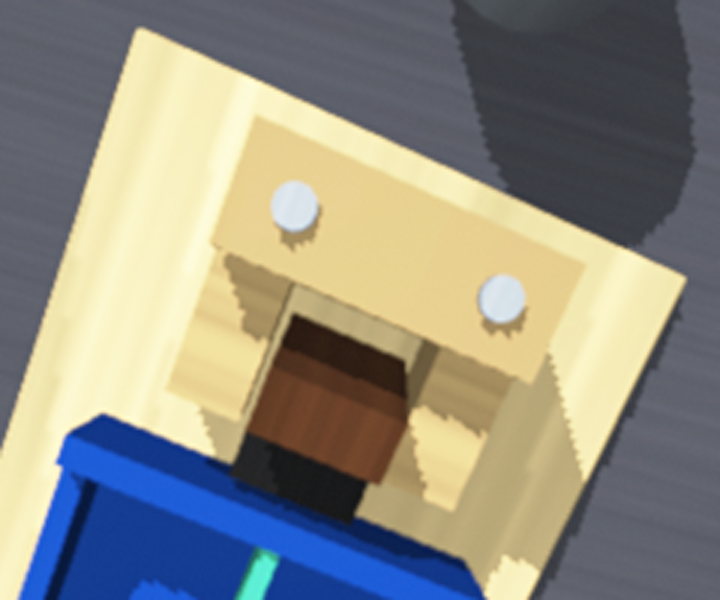

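The grip holds at 40 mm opening. Jig crop: post-top edge on the jaw side runs from crop (213,245) to (530,382), the rear edge from (258,117) to (585,263), and the screws are at (295,207) and (502,299). The wall ends are near (240,420) and (425,497).

```bash
python3 - <<'E'
from h import *
o,s=pickle.load(open("w2.pkl","rb"))
f=lambda x,y,z:onz(s,(220+(x+.5)/3-.5,30+(y+.5)/3-.5),z,o)
A,B,C,D=f(213,245,.09),f(530,382,.09),f(258,117,.09),f(585,263,.09)
for n,a,b in(("post",A,B),("rear",C,D),("screw",f(295,207,.092),f(502,299,.092)),("wall in",f(240,420,.065),f(425,497,.065)),("wallout",f(165,390,.065),f(455,510,.065)),("baserear",f(138,28,.012),f(686,277,.012)),("jaw",f(297,313,.09),f(405,363,.09))):
    e=b-a;print(n,a.round(4),b.round(4),"mid",((a+b)/2).round(4),"len",np.hypot(*e[:2]).round(4),"xaxis",(np.degrees(np.arctan2(e[1],e[0]))+90).round(1), )
E
```

```text
post [ 0.5188 -0.0325  0.09  ] [0.5299 0.0607 0.09  ] mid [0.5244 0.0141 0.09  ] len 0.0938 xaxis 173.2
rear [ 0.4858 -0.0287  0.09  ] [0.4966 0.0646 0.09  ] mid [0.4912 0.0179 0.09  ] len 0.0939 xaxis 173.4
screw [ 0.5041 -0.0138  0.092 ] [0.5113 0.0458 0.092 ] mid [0.5077 0.016  0.092 ] len 0.06 xaxis 173.1
wall in [ 0.5646 -0.0149  0.065 ] [0.5721 0.0464 0.065 ] mid [0.5684 0.0157 0.065 ] len 0.0617 xaxis 173.0
wallout [ 0.562  -0.0389  0.065 ] [0.5735 0.0566 0.065 ] mid [0.5678 0.0089 0.065 ] len 0.0962 xaxis 173.1
baserear [ 0.4609 -0.0783  0.012 ] [0.4843 0.1177 0.012 ] mid [0.4726 0.0197 0.012 ] len 0.1974 xaxis 173.2
jaw [ 0.5295 -0.0063  0.09  ] [0.5343 0.0258 0.09  ] mid [0.5319 0.0097 0.09  ] len 0.0325 xaxis 171.6
```

```bash
python3 -m handwheel '[[-1,0,0,-0.5,0,0,0],[-1,0,0,-0.9,0,0,0],[-1,0,0,-0.9,0,0,0],[-1,0,0,-0.9,0,0,0],[-1,0,0,-0.9,0,0,0]]'
python3 -m handwheel '[[-1,0,0,-0.9,0,0,0],[-1,0,0,-0.9,0,0,0],[-1,0,0,0,0,0,0]]'
```

```text
clock: 8.85
tool_pos: [0.5241, 0.3031, 0.3615]
orientation: [180.0, 0.0, -160.5]
force: [0.3, 0.6, -0.9]
opening: 0.0397
gripper_force: 30.0
clock: 9.22
tool_pos: [0.5245, 0.3033, 0.4076]
orientation: [179.9, 0.2, -160.5]
force: [0.7, 0.1, -1.2]
opening: 0.0397
gripper_force: 30.0
```

Jig axes give yaw -6.8°, and post face mid (.5244,.0141) lies in line with the screws, walls and base. That puts the slot at (.5363,.0127). Moving over it.

```bash
python3 -m handwheel '[[-1,0.27,-0.93,0,0,0,0],[-1,0.27,-0.93,0,0,0,0],[-1,0.27,-0.93,0,0,0,0],[-1,0.27,-0.93,0,0,0,0],[-1,0.27,-0.93,0,0,0,0]]' >/dev/null
python3 -m handwheel '[[-1,0.27,-0.93,0,0,0,0],[-1,0.27,-0.93,0,0,0,0],[-1,0.27,-0.93,0,0,0,0],[-1,0.27,-0.93,0,0,0,0],[-1,0.27,-0.93,0,0,0,0]]' >/dev/null
python3 -m handwheel '[[-1,0.27,-0.93,0,0,0,0],[-1,0.27,-0.93,0,0,0,0],[-1,0,0,0,0,0,0.9],[-1,0,0,0,0,0,0.9],[-1,0,0,0,0,0,0.9]]' >/dev/null
python3 -m handwheel '[[-1,0,0,0,0,0,0.9],[-1,0,0,0,0,0,0.78],[-1,0,0,0,0,0,0]]'
python3 snap.py w5
python3 - <<'E'
from h import *
o,s=pickle.load(open("w5.pkl","rb"));print(plan(o,[.5421,.0120,.4076],173.2))
E
```

```text
clock: 11.48
tool_pos: [0.5408, 0.0124, 0.4049]
orientation: [180.0, 0.0, 173.2]
force: [0.5, -0.2, -0.5]
opening: 0.0404
gripper_force: 30.0
11.475 [0.54079311 0.01237677 0.40493989] [1.79998430e+02 1.64167705e-03 1.73207064e+02]
(array([-0.05, -0.01, -0.11]), array([0., 0., 0.]))
```

View pics/w5.png

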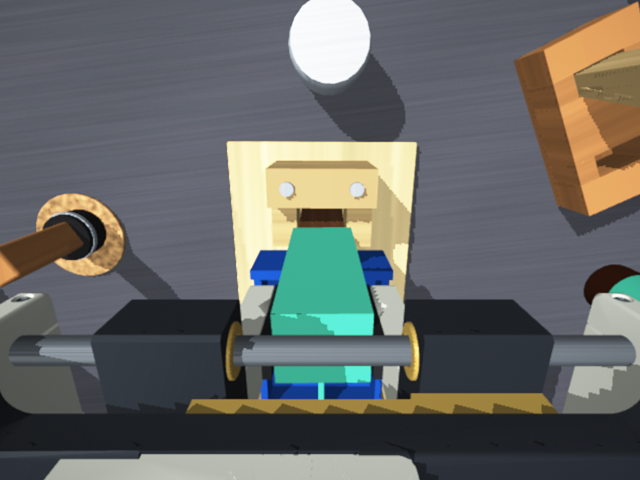

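w5: the wedge hangs aligned over the slot. Its thin-end back edge is at (293..352, 228) and the post edge at (267..377, 208), both centred at column ~322. Checking the offset numerically.

```bash
python3 - <<'E'
from h import *
o,s=pickle.load(open("w5.pkl","rb"))
c=s["color"];h=cv2.cvtColor(c,cv2.COLOR_RGB2HSV)
m=cv2.inRange(h,(70,60,60),(95,255,255))
rows=[y for y in range(200,300) if m[y,300:345].sum()>255*20];y0=rows[0]
xs=np.flatnonzero(m[y0+2]);print("thin row",y0,xs.min(),xs.max())
print("post col", [ (y,h[y,345].tolist()) for y in range(203,214)])
R=Ro.from_euler('z',-6.8,degrees=True).inv().apply
O=np.array([.5363,.0127,0])
print("thin back mid (jig)",R(onz(s,((xs.min()+xs.max())/2,y0-.5),o["tool_pos"][2]-.2479,o)-O).round(4), "w", (np.subtract(*[onz(s,(x,y0),o["tool_pos"][2]-.2479,o) for x in (xs.max(),xs.min())])).round(4))
for p in ((267,208.5),(377,208.5),(267,171),(377,171),(286.5,190),(357.5,190)): print(p,R(onz(s,p,.09,o)-O).round(4))
E
```

```text
thin row 227 293 350
post col [(203, [23, 90, 236]), (204, [23, 90, 237]), (205, [23, 90, 237]), (206, [23, 91, 238]), (207, [22, 93, 238]), (208, [20, 108, 185]), (209, [20, 111, 108]), (210, [20, 109, 101]), (211, [20, 109, 103]), (212, [20, 108, 104]), (213, [19, 109, 105])]
thin back mid (jig) [-1.41e-02 -1.00e-04  1.57e-01] w [0.0046 0.0388 0.    ]
(267, 208.5) [-0.0114 -0.0478  0.09  ]
(377, 208.5) [-0.0115  0.0483  0.09  ]
(267, 171) [-0.0437 -0.0462  0.09  ]
(377, 171) [-0.0438  0.0466  0.09  ]
(286.5, 190) [-0.0276 -0.0303  0.09  ]
(357.5, 190) [-0.0277  0.0307  0.09  ]
```

```bash
python3 - <<'E'
from h import *
o,s=pickle.load(open("w5.pkl","rb"))
h=cv2.cvtColor(s["color"],cv2.COLOR_RGB2HSV)
print([(y,int(h[y,320,2])) for y in range(305,322)]); v=h[:,320,2].astype(int)
y=300+np.argmax(np.diff(v[300:325]))+.5
R=Ro.from_euler('z',-6.8,degrees=True).inv().apply;O=np.array([.5363,.0127,0]);z=o["tool_pos"][2]-.2479
for zz in(0,.002): print(y,"top back",R(onz(s,(321,y),z+.11+zz,o)-O).round(4),"thin",R(onz(s,(321.5,226.5),z+zz,o)-O).round(4),"tcp",R(o["tool_pos"]-O))
m=cv2.inRange(h,(70,60,60),(95,255,255))
for yy in(230,310): xs=np.flatnonzero(m[yy,250:400])+250;print(yy,xs.min(),xs.max())
# same check in w4 for wedge still in rack: top back edge relative to tool
E
```

```text
[(305, 177), (306, 177), (307, 177), (308, 178), (309, 177), (310, 178), (311, 177), (312, 176), (313, 193), (314, 232), (315, 241), (316, 241), (317, 233), (318, 227), (319, 227), (320, 226), (321, 203)]
313.5 top back [-1.06e-02 -1.00e-04  2.67e-01] thin [-1.41e-02 -1.00e-04  1.57e-01] tcp [4.49977483e-03 2.11044964e-04 4.04939893e-01]
313.5 top back [-1.17e-02 -1.00e-04  2.69e-01] thin [-1.47e-02 -1.00e-04  1.59e-01] tcp [4.49977483e-03 2.11044964e-04 4.04939893e-01]
230 293 350
310 271 373
```

```bash
python3 -m handwheel '[[-1,0.08,0,0,0,-0.2,0],[-1,0,0,0.7,0,0,0],[-1,0,0,0.7,0,0,0],[-1,0,0,0.6,0,0,0],[-1,0,0,0.0,0,0,0]]'
python3 snap.py w6
cat > chk.py <<'E'
import sys
from h import *
o,s=pickle.load(open(sys.argv[1]+".pkl","rb"))
h=cv2.cvtColor(s["color"],cv2.COLOR_RGB2HSV);m=cv2.inRange(h,(70,60,60),(95,255,255))
y0=[y for y in range(120,310) if m[y,300:345].sum()>255*20][0]
R=Ro.from_euler('z',-6.8,degrees=True).inv().apply;O=np.array([.5363,.0127,0])
Rt=Ro.from_euler('xyz',o["orientation"],degrees=True)
zt=(o["tool_pos"]+Rt.apply([0,0,.2479]))[2]
v=h[:,345,2].astype(int);yp=100+np.argmin(np.diff(v[100:y0+10]))+.5
xs=np.flatnonzero(m[y0+2,250:400])+250
h2=h[:,320,2].astype(int);yt=300+np.argmax(np.diff(h2[300:325]))+.5
print("zthin",zt.round(4),"rows",y0,yp,yt,xs.min(),xs.max())
print("thin",R(onz(s,((xs.min()+xs.max())/2,y0-.5),zt,o)-O).round(4),"post",R(onz(s,(345,yp+.5),.09,o)-O).round(4),"top back",R(onz(s,(321,yt),zt+.11,o)-O).round(4))
for n,x in(("thin",xs.min()),("t",xs.max())): print(R(onz(s,(x,y0),zt,o)-O).round(4))
E
python3 chk.py w6
```

```text
clock: 12.15
tool_pos: [0.5396, 0.0131, 0.3538]
orientation: [-179.9, 1.1, 173.2]
force: [0.7, 0.7, -0.4]
opening: 0.0401
gripper_force: 30.0
12.15 [0.53963135 0.0131468  0.35383847] [-179.9432298     1.09984202  173.22334557]
zthin 0.106 rows 227 218.5 313.5 292 350
thin [-1.07e-02 -1.00e-04  1.06e-01] post [-0.0116  0.0173  0.09  ] top back [-0.0094  0.0004  0.216 ]
[-0.0103 -0.0199  0.106 ]
[-0.0104  0.0198  0.106 ]
```

```bash
python3 -m handwheel '[[-1,-0.06,0,0.4,0,0,0],[-1,0,0,0.4,0,0,0],[-1,0,0,0.3,0,0,0],[-1,0,0,0.1,0,0,0]]'
python3 -m handwheel '[[-1,0,0,0.15,0,0,0],[-1,0,0,0.15,0,0,0],[-1,0,0,0,0,0,0]]'
```

```text
clock: 12.7
tool_pos: [0.542, 0.013, 0.3242]
orientation: [-180.0, 1.1, 173.2]
force: [-0.2, -0.5, -0.3]
opening: 0.04
gripper_force: 30.0
clock: 13.08
tool_pos: [0.5422, 0.013, 0.3172]
orientation: [-180.0, 1.2, 173.2]
force: [-0.8, 0.7, -1.8]
opening: 0.0398
gripper_force: 30.0
```

```bash
python3 -m handwheel '[[-1,0,0,0.15,0,0,0],[-1,0,0,0.15,0,0,0],[-1,0,0,0,0,0,0]]'
python3 -m handwheel '[[-1,0,0,0.15,0,0,0],[-1,0,0,0,0,0,0]]'
```

```text
clock: 13.45
tool_pos: [0.5423, 0.013, 0.3096]
orientation: [-180.0, 1.2, 173.2]
force: [-0.9, -0.1, -0.7]
opening: 0.0396
gripper_force: 30.0
clock: 13.7
tool_pos: [0.542, 0.0129, 0.3057]
orientation: [-180.0, 1.1, 173.2]
force: [-2.9, -0.6, -0.8]
opening: 0.04
gripper_force: 30.0
```

```bash
python3 -m handwheel '[[-1,0.04,0,0.12,0,0,0],[-1,0,0,0,0,0,0]]'
python3 -m handwheel '[[-1,0.04,0,0.12,0,0,0],[-1,0,0,0,0,0,0]]'
```

```text
clock: 13.95
tool_pos: [0.5413, 0.0131, 0.3028]
orientation: [-180.0, 1.2, 173.2]
force: [-2.6, 0.2, -2.0]
opening: 0.0398
gripper_force: 30.0
clock: 14.2
tool_pos: [0.5406, 0.0132, 0.2999]
orientation: [-180.0, 1.2, 173.2]
force: [-1.7, -0.4, -0.9]
opening: 0.0401
gripper_force: 30.0
```

```bash
python3 -m handwheel '[[-1,0.04,0,0.15,0,0,0],[-1,0,0,0,0,0,0]]' | sed -n '2p;4p'
python3 -m handwheel '[[-1,0.03,0,0.15,0,0,0],[-1,0,0,0,0,0,0]]'| sed -n '2p;4p'
python3 -m handwheel '[[-1,0,0,0.12,0,0,0],[-1,0,0,0,0,0,0]]'| sed -n '2p;4p'
```

```text
tool_pos: [0.5397, 0.0134, 0.2961]
force: [-1.2, 0.2, -1.4]
tool_pos: [0.539, 0.0134, 0.2922]
force: [-1.4, -0.2, -1.1]
tool_pos: [0.5387, 0.0133, 0.2893]
force: [-4.4, 0.0, 0.6]
```

```bash
python3 -m handwheel '[[-1,0.03,0,0.1,0,0,0],[-1,0,0,0,0,0,0]]' | sed -n '2p;4p'
python3 -m handwheel '[[-1,0.03,0,0.1,0,0,0],[-1,0,0,0,0,0,0]]'| sed -n '2p;4p'
python3 -m handwheel '[[-1,0,0,0.1,0,0,0],[-1,0,0,0,0,0,0]]'| sed -n '2p;4p'; python3 snap.py w7; python3 chk.py w7
```

```text
tool_pos: [0.5381, 0.0134, 0.2869]
force: [-4.9, -0.2, 2.1]
tool_pos: [0.5377, 0.0135, 0.2848]
force: [-5.3, -0.9, 3.8]
tool_pos: [0.5378, 0.0135, 0.2824]
force: [-5.4, 0.7, 5.2]
15.7 [0.53775041 0.0134824  0.28238576] [-179.99133655    1.20002109  173.19844169]
zthin 0.0345 rows 258 172.5 313.5 284 359
thin [0.0107 0.0006 0.0345] post [-0.0566  0.0122  0.09  ] top back [-0.0111  0.0006  0.1445]
[ 0.0111 -0.0259  0.0345]
[0.011  0.0271 0.0345]
```

```bash
python3 -m handwheel '[[-0.05,0,0,0,0,0,0],[-0.05,0,0,0,0,0,0],[0.3,0,0,0,0,0,0],[0.5,0,0,0,0,0,0],[0.5,0,0,-0.2,0,0,0]]'
python3 -m handwheel '[[0.5,0,0,-0.9,0,0,0],[0.5,0,0,-0.9,0,0,0],[0.5,0,0,-0.9,0,0,0],[0.5,0,0,-0.8,0,0,0],[0.5,0,0,0,0,0,0]]'|head -2
python3 snap.py w8
```

```text
clock: 16.38
tool_pos: [0.5377, 0.0136, 0.287]
orientation: [-180.0, 1.2, 173.2]
force: [-0.4, -0.4, 1.0]
opening: 0.0639
gripper_force: 0.0
clock: 17.0
tool_pos: [0.5363, 0.0139, 0.3765]
17.0 [0.5362728  0.01388312 0.37649793] [179.91579696   1.38978256 173.21114417]
```

View pics/w8.png

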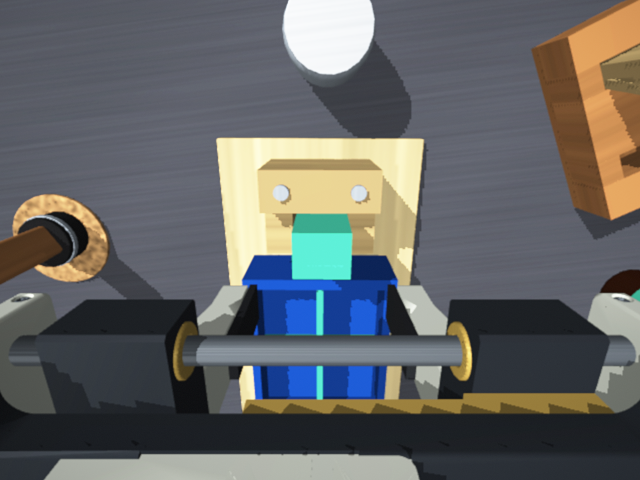

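w8: the wedge stands square in the slot against the post, its top face at (292-352, 233-278). The drift and mat are at left, about (60,238). Now for a close look at the drift.

```bash
python3 -m handwheel '[[0.9,-0.32,-0.91,-0.1,0,0.2,0],[0.9,-0.32,-0.91,-0.1,0,0,0],[0.9,-0.32,-0.91,-0.1,0,0,0],[0.9,-0.32,-0.91,-0.1,0,0,0],[0.9,-0.32,-0.91,-0.1,0,0,0]]' >/dev/null
python3 -m handwheel '[[0.9,-0.32,-0.91,-0.1,0,0,0],[0.9,-0.32,-0.91,-0.1,0,0,0],[0.9,-0.32,-0.91,-0.1,0,0,0],[0.9,-0.32,-0.91,-0.1,0,0,0],[0.9,-0.32,-0.91,-0.1,0,0,0]]' >/dev/null
python3 -m handwheel '[[0.9,-0.32,-0.91,-0.1,0,0,0],[0.9,-0.32,-0.91,0,0,0,0],[0.9,0,0,0,0,0,0]]' |head -3
python3 snap.py w9
python3 - <<'E'
from h import *
R=Ro.from_euler('z',-6.8,degrees=True).inv().apply;O=np.array([.5363,.0127,0])
o,s=pickle.load(open("w8.pkl","rb"));h=cv2.cvtColor(s["color"],cv2.COLOR_RGB2HSV)
m=cv2.inRange(h,(75,90,215),(95,255,255));m[295:]=0;m[:200]=0
c=max(cv2.findContours(m,0,2)[0],key=cv2.contourArea);q=cv2.approxPolyDP(c,4,True)[:,0];print(q.tolist())
for z in(.140,.145):
  P=np.array([R(onz(s,p,z,o)-O) for p in q]);print(z,P.round(4).tolist(),P.mean(0).round(4))
E
```

```text
clock: 18.68
tool_pos: [0.5989, -0.2702, 0.4009]
orientation: [180.0, -0.1, 173.1]
18.675 [ 0.59894685 -0.27022625  0.40089414] [ 1.79994269e+02 -9.77967293e-02  1.73095626e+02]
[[292, 233], [293, 278], [349, 278], [351, 233]]
0.14 [[-0.012, -0.0181, 0.14], [0.0205, -0.0183, 0.14], [0.0205, 0.0201, 0.14], [-0.012, 0.0205, 0.14]] [0.0042 0.0011 0.14  ]
0.145 [[-0.0136, -0.0176, 0.145], [0.0181, -0.0178, 0.145], [0.0181, 0.0197, 0.145], [-0.0137, 0.0201, 0.145]] [0.0022 0.0011 0.145 ]
```

View pics/w9.png

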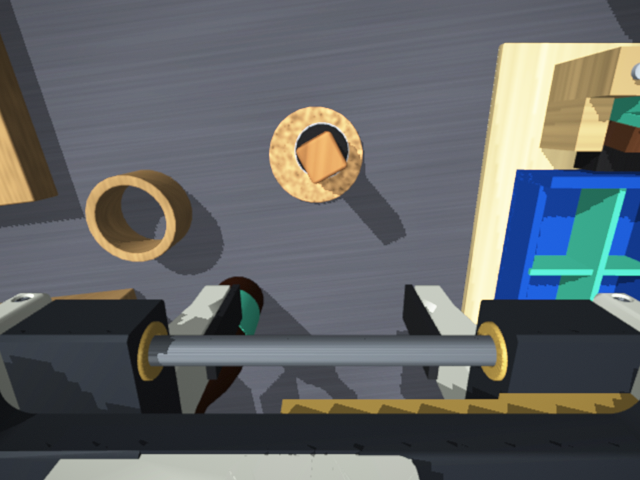

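w9: the drift's handle top is at about (322,157), a square turned roughly 30°, on the mat at (316,155). The tape roll is at (137,217) and bottle1 at about (240,300). That view took me past the ten-picture limit (11 so far), so from here I'll work only from numbers.

```bash
python3 - <<'E'
from h import *
o,s=pickle.load(open("w9.pkl","rb"));c=s["color"];h=cv2.cvtColor(c,cv2.COLOR_RGB2HSV)
print(h[157,322],h[120,316],h[180,290],h[140,305],h[170,325])
m=cv2.inRange(h,(8,110,90),(17,255,255));m[:100]=0;m[210:]=0;m[:,:260]=0;m[:,370:]=0
m=cv2.morphologyEx(m,cv2.MORPH_OPEN,np.ones((5,5)))
k=max(cv2.findContours(m,0,2)[0],key=cv2.contourArea);r=cv2.minAreaRect(k);q=cv2.approxPolyDP(k,4,True)[:,0];print(cv2.contourArea(k),r,q.tolist())
B=cv2.boxPoints(r);P=np.array([onz(s,p,.12,o) for p in B]);print(P.round(4).tolist(),P.mean(0))
for i in range(4):
    e=P[(i+1)%4]-P[i];print(np.hypot(*e[:2]).round(4),np.degrees(np.arctan2(e[1],e[0])).round(1))
# mat outer outline: non-grey
g=cv2.inRange(h,(8,40,60),(30,255,255));g[:95]=0;g[215:]=0;g[:,:255]=0;g[:,375:]=0
k=max(cv2.findContours(g,0,2)[0],key=cv2.contourArea);hu=cv2.convexHull(k);e=cv2.fitEllipse(hu);print("mat",e,onz(s,e[0],.005,o))
# bottle teal label / dark pixels extents
t=cv2.inRange(h,(70,60,40),(95,255,255));ys,xs=np.nonzero(t[:, :280]);print("label",xs.min(),xs.max(),ys.min(),ys.max())
from plant import *
d=pickle.load(open("s0.pkl","rb"))
for n in("top","scene"):
    hh=cv2.cvtColor(d[n]["color"],cv2.COLOR_RGB2HSV);x0,x1,y0,y1={"top":(430,475,155,200),"scene":(130,175,255,325)}[n]
    t=cv2.inRange(hh,(75,90,120),(95,255,255))[y0:y1,x0:x1];N,L,S,C=cv2.connectedComponentsWithStats(t)
    for j in range(1,N):
        if S[j,4]>8: print(n,S[j],C[j]+[x0,y0],onz(d[n],C[j]+[x0,y0],.198).round(3))
E
```

```text
[ 17 134 243] [ 19 112 240] [ 18 119 228] [110  17  44] [ 16 142 234]
2403.0 ((327.4194641113281, 160.95639038085938), (65.83698272705078, 52.57433319091797), 28.442928314208984) [[298, 147], [313, 183], [342, 193], [354, 181], [361, 162], [355, 146], [350, 146], [347, 162], [331, 133]]
[[0.5415, -0.2903, 0.12], [0.5114, -0.2676, 0.12], [0.5381, -0.2281, 0.12], [0.5702, -0.2498, 0.12]] [ 0.54027303 -0.25895319  0.12      ]
0.0377 142.9
0.0477 55.9
0.0387 -34.1
0.0496 -125.4
mat ((315.49993896484375, 154.06004333496094), (94.0408935546875, 96.7965087890625), 171.76611328125) [ 0.5414588  -0.27020102  0.005     ]
label 238 259 290 335
top [26 10 11 11 99] [461.         169.77777778] [ 0.699 -0.384  0.198]
top [ 10  21  19  17 110] [446.44545455 186.59090909] [ 0.649 -0.342  0.198]
scene [ 5 15 10  6 22] [140.18181818 273.36363636] [ 0.709 -0.379  0.198]
scene [ 11  40  26  22 318] [155.1572327 307.       ] [ 0.788 -0.32   0.198]
```

```bash
python3 - <<'E'
from h import *
o,s=pickle.load(open("w9.pkl","rb"));c=s["color"];h=cv2.cvtColor(c,cv2.COLOR_RGB2HSV)
m=cv2.inRange(h,(10,122,200),(17,255,255));m[:100]=0;m[210:]=0;m[:,:260]=0;m[:,370:]=0
m=cv2.morphologyEx(m,cv2.MORPH_OPEN,np.ones((7,7)))
for k in cv2.findContours(m,0,2)[0]:
    if cv2.contourArea(k)>200: r=cv2.minAreaRect(k);print(cv2.contourArea(k),r,cv2.approxPolyDP(k,3,True)[:,0].tolist())
for y in range(128,190,4): print(y,''.join('#' if m[y,x] else ('o' if h[y,x,2]<90 else '.') for x in range(285,365)))
p=[onz(s,q,.12,o) for q in((298,147),(331,133),(313,183))]
for a,b in((0,1),(0,2)):
    e=p[b]-p[a];print(np.hypot(*e[:2]),np.degrees(np.arctan2(e[1],e[0])))
print((p[1]+p[2])/2)
E
```

```text
1274.0 ((320.1000061035156, 157.1999969482422), (38.9075813293457, 37.565940856933594), 63.43495178222656) [[330, 137], [315, 138], [299, 148], [311, 180], [342, 166]]
128 .......................oooooooooooooooooooooooooooo.............................
132 ..................oooooooooooooooooooo........ooooooooo.........................
136 ................ooooooooooooooo.................oooooooooo......................
140 .............ooooooooooo...#####################..ooooooooooo...................
144 ............ooooo....#############################..oooooooooo...............o..
148 ..............######################################..ooooooooo.................
152 ..............########################################..ooooooo...............o.
156 ...............#########################################..oooo................o.
160 .............oo...########################################....................o.
164 ................o...######################################...................ooo
168 ..................o..###################################....................oooo
172 .......................#########################...........................ooooo
176 ........................#################................................ooooooo
180 ..........................########.....................................ooooooooo
184 ....................................................................oooooooooooo
188 .................................................................ooooooooooooooo
0.025964791822281272 105.26515524958317
0.0283862175924227 15.415902729702342
[ 0.53754202 -0.26292208  0.12      ]
```

```bash
python3 - <<'E'
from h import *
o,s=pickle.load(open("w9.pkl","rb"))
p=onz(s,(321.5,157.5),.12,o);print(p, plan(o,[p[0],p[1],.401],-163))
c=s["color"];h=cv2.cvtColor(c,cv2.COLOR_RGB2HSV)
print("foot rim check px", proj(s,[p[0],p[1],.035],o), "mat", proj(s,[p[0],p[1],.005],o))
E
python3 -m handwheel '[[0.8,0,0,0,0,0,-0.8],[0.8,0,0,0,0,0,-0.8],[0.8,0,0,0,0,0,-0.8],[0.8,0,0,0,0,0,-0.8],[0.8,0,0,0,0,0,-0.78]]' | sed -n 2,3p
```

```text
[ 0.53676583 -0.26305377  0.12      ] (array([ 2.5 , -0.01,  0.  ]), array([ 0.  , -0.02, -3.98]))
foot rim check px [321.62737253 150.43531381] mat [321.65878962 148.69277218]
tool_pos: [0.5988, -0.268, 0.402]
orientation: [180.0, -0.0, -162.7]
```

```bash
python3 -m handwheel '[[0.6,0.77,0.31,0,0,0,0],[0.6,0.77,0.31,0,0,0,0],[0.6,0.77,0.31,0,0,0,0],[0.6,0,0,0.8,0,0,0],[0.6,0,0,0.8,0,0,0]]' >/dev/null
python3 -m handwheel '[[0.6,0,0,0.4,0,0,0],[0.6,0,0,0,0,0,0]]' | sed -n 2,3p
python3 snap.py w10
python3 - <<'E'
from h import *
o,s=pickle.load(open("w10.pkl","rb"));h=cv2.cvtColor(s["color"],cv2.COLOR_RGB2HSV)
print(proj(s,[.5368,-.2631,.12],o))
for p in((.015,.015),(.015,-.015),(-.015,-.015),(-.015,.015)):
    a=np.radians(17);print(proj(s,[.5368+p[0]*np.cos(a)-p[1]*np.sin(a),-.2631+p[0]*np.sin(a)+p[1]*np.cos(a),.12],o).round(1))
for y in range(200,320,6): print(y,''.join('h' if 8<=h[y,x,0]<=17 and h[y,x,1]>115 and h[y,x,2]>190 else ('o' if h[y,x,2]<90 else ('d' if 8<=h[y,x,0]<=17 and h[y,x,1]>115 else '.')) for x in range(240,400,2)))
E
```

```text
tool_pos: [0.5368, -0.2631, 0.3517]
orientation: [180.0, -0.1, -162.9]
20.225 [ 0.53676181 -0.26309912  0.35167839] [ 1.79964559e+02 -7.17546923e-02 -1.62899699e+02]
[322.65482296 261.18483262]
[344.9 282. ]
[300.2 281.9]
[299.5 239.4]
[346.  239.6]
200 ......................h.....h..h....ooooooooooo....h.hhhh.......................
206 .................h.............ooooooooooooooooooooo............................
212 ...............hh......hh....ooooodddddddddddddddooooo....h.....................
218 ............................ooooddddddddddddddddddooooo.........................
224 ............................oooddddddddddddddddhhddooooo..hh....................
230 .............h..h.....hhh...oooddddddddddddddddhhddoooo..h......................
236 .............................odddddddddddddddddhhhddoooddh......................
242 .............................hhhhhhhhhhh...hh.....hd..hdddh.....................
248 .......................h.....hhhhhhhhhhhhhhhh..hhhhddhddd.o.....................
254 ..............................dhhhhhhhhhhhhh.hhhhhhhdhd.oo......................
260 ..............................hhhhhhhhhhhh.hhhhhhhhhdoooo.......................
266 ...........................o..dhhhhhhhhhhhhhhhhhhhhhdooooo......................
272 ...............................hhhhhhhhhhhhhhhhhhhhhdooooo......................
278 ...............................dhhhhhhhhhhhhhhhhhhhd.oooooo.....................
284 ...ooo......................................oooooooooooooooo.................ooo
290 .oooooo......................................ooooooooooooooooo..............oooo
296 ooooooo.......................................ooooooooooooooooo.............oooo
302 ooooooo........................................oooooooooooooooo.............oooo
308 ooooooo.........................................oooooooooooooooo...........ooooo
314 oooooooo.........................................oooooooooooooooo..........ooooo
```

The handle appears within 1 mm of the prediction. Descending to grip.

```bash
python3 -m handwheel '[[0.5,0,0,0.86,0,0,0],[0.5,0,0,0.86,0,0,0],[0.5,0,0,0.86,0,0,0],[0.5,0,0,0.86,0,0,0],[0.5,0,0,0.86,0,0,0]]' >/dev/null
python3 -m handwheel '[[0.5,0,0,0,0,0,0],[-1,0,0,0,0,0,0],[-1,0,0,0,0,0,0],[-1,0,0,0,0,0,0],[-1,0,0,0,0,0,0]]'
```

```text
clock: 21.52
tool_pos: [0.5369, -0.2634, 0.2452]
orientation: [-180.0, 0.0, -162.9]
force: [0.8, 1.1, 0.5]
opening: 0.0315
gripper_force: 5.7
```

```bash
python3 -m handwheel '[[-1,0,0,0,0,0,0],[-1,0,0,-0.5,0,0,0],[-1,0,0,-0.9,0,0,0],[-1,0,0,-0.9,0,0,0],[-1,0,0,-0.9,0,0,0]]'
python3 -m handwheel '[[-1,0,0,-0.9,0,0,0],[-1,-0.31,0.95,-0.9,0,0,0],[-1,-0.31,0.95,-0.9,0,0,0],[-1,-0.31,0.95,-0.5,0,0,0],[-1,-0.31,0.95,0,0,0,0]]'|tail -2
python3 -m handwheel '[[-1,-0.31,0.95,0,0,0,0],[-1,-0.31,0.95,0,0,0,0],[-1,-0.31,0.95,0,0,0,0],[-1,-0.31,0.95,0,0,0,0],[-1,-0.31,0.95,0,0,0,0]]'|head -2
python3 -m handwheel '[[-1,-0.31,0.95,0,0,0,0],[-1,-0.31,0.95,0,0,0,0],[-1,0,0,0,0,0,0]]'
```

```text
clock: 22.15
tool_pos: [0.5366, -0.2633, 0.3259]
orientation: [180.0, -0.0, -162.9]
force: [0.1, 0.1, -2.1]
opening: 0.0307
gripper_force: 28.8
opening: 0.0308
gripper_force: 28.8
clock: 23.4
tool_pos: [0.5403, -0.0379, 0.4052]
clock: 23.78
tool_pos: [0.5413, 0.0125, 0.4051]
orientation: [180.0, -0.0, -162.8]
force: [0.1, -0.4, -2.5]
opening: 0.0307
gripper_force: 28.8
```

```bash
python3 -m handwheel '[[-1,0,0,0.4,0,0,0],[-1,0,0,0.2,0,0,0],[-1,0,0,0.12,0,0,0],[-1,0,0,0,0,0,0]]'|sed -n '2p;4p'
for i in 1; do python3 -m handwheel '[[-1,0,0,0.08,0,0,0],[-1,0,0,0.04,0,0,0]]'|sed -n '2p;4p'; done
python3 -m handwheel '[[-1,0,0,0.08,0,0,0],[-1,0,0,0.04,0,0,0]]'|sed -n '2p;4p'
```

```text
tool_pos: [0.5415, 0.011, 0.3864]
force: [0.3, -0.2, -2.5]
tool_pos: [0.5416, 0.0113, 0.3838]
force: [0.4, -0.7, -2.2]
tool_pos: [0.5415, 0.0114, 0.3806]
force: [-0.5, 0.1, -2.9]
```

```bash
python3 -m handwheel '[[-1,0,0,0.06,0,0,0],[-1,0,0,0.04,0,0,0]]'|sed -n '2p;4p'
python3 -m handwheel '[[-1,0,0,0.06,0,0,0],[-1,0,0,0.04,0,0,0]]'|sed -n '2p;4p'
```

```text
tool_pos: [0.5418, 0.0114, 0.3795]
force: [-3.0, 0.5, 6.4]
tool_pos: [0.5417, 0.0114, 0.3771]
force: [-2.0, 0.5, 7.3]
```

```bash
python3 -m handwheel '[[-1,0,0,0.05,0,0,0],[-1,0,0,0.05,0,0,0]]'|sed -n '2p;4p'
python3 -m handwheel '[[-1,0,0,0.05,0,0,0],[-1,0,0,0.05,0,0,0]]'|sed -n '2p;4p'
python3 -m handwheel '[[-1,0,0,0.05,0,0,0],[-1,0,0,0.05,0,0,0]]'|sed -n '1,4p'
```

```text
tool_pos: [0.5417, 0.0114, 0.3747]
force: [-2.7, 0.4, 7.2]
tool_pos: [0.5417, 0.0114, 0.3721]
force: [-3.8, 1.0, 8.3]
clock: 26.02
tool_pos: [0.5417, 0.0114, 0.3696]
orientation: [-180.0, 0.1, -162.9]
force: [-3.4, -0.1, 7.0]
```

```bash
for_=0
python3 -m handwheel '[[-1,0,0,0.05,0,0,0],[-1,0,0,0.05,0,0,0]]'|sed -n '2p;4p'
python3 -m handwheel '[[-1,0,0,0.04,0,0,0],[-1,0,0,0.04,0,0,0]]'|sed -n '2p;4p'
```

```text
tool_pos: [0.5417, 0.0113, 0.3671]
force: [-2.8, 1.3, 7.3]
tool_pos: [0.5418, 0.0114, 0.3655]
force: [-5.8, 1.0, 14.7]
```

```bash
python3 -m handwheel '[[-1,0,0,0.04,0,0,0],[-1,0,0,0.04,0,0,0]]'|sed -n '2p;4p'
```

```text
tool_pos: [0.5422, 0.0115, 0.3653]
force: [-6.5, 2.3, 23.1]
```

```bash
python3 -m handwheel '[[-1,0,0,0,0,0,0],[-1,0,0,0,0,0,0],[-1,0,0,0,0,0,0]]'|sed -n '2p;4,6p'
python3 -m handwheel '[[-1,0,0,-0.1,0,0,0],[-1,0,0,-0.2,0,0,0],[-1,0,0,0,0,0,0]]'|sed -n '2p;4p'
python3 -m handwheel '[[-1,0,0,0.1,0,0,0],[-1,0,0,0.1,0,0,0],[-1,0,0,0.02,0,0,0]]'|sed -n '2p;4p'
```

```text
tool_pos: [0.5422, 0.0115, 0.3653]
force: [-7.0, 1.4, 19.2]
opening: 0.0305
gripper_force: 29.4
tool_pos: [0.5417, 0.0114, 0.3693]
force: [-0.2, 0.9, -1.7]
tool_pos: [0.5418, 0.0114, 0.3653]
force: [-6.1, 1.9, 14.7]
```

```bash
python3 -m handwheel '[[-1,0,0,0.04,0,0,0],[-1,0,0,0.02,0,0,0],[-1,0,0,0,0,0,0]]'|sed -n '2p;4p'
python3 -m handwheel '[[-1,0,0,0.02,0,0,0],[-1,0,0,0,0,0,0],[-1,0,0,0,0,0,0]]'|sed -n '2p;4p'
```

```text
tool_pos: [0.542, 0.0115, 0.3652]
force: [-7.1, 1.0, 20.1]
tool_pos: [0.5421, 0.0115, 0.3652]
force: [-8.0, 2.0, 23.1]
```

```bash
python3 -m handwheel '[[-1,0,0,-0.3,0,0,0],[-1,0,0,-0.6,0,0,0],[-1,0,0,-0.8,0,0,0],[-1,0.305,-0.973,0,0,0,0],[-1,0.305,-0.973,0,0,0,0]]'|sed -n '2p;4p'
python3 -m handwheel '[[-1,0.305,-0.973,0,0,0,0],[-1,0.305,-0.973,0,0,0,0],[-1,0.305,-0.973,0,0,0,0],[-1,0.305,-0.973,0,0,0,0],[-1,0.305,-0.973,0,0,0,0]]'|sed -n '2p;4p'
python3 -m handwheel '[[-1,0.305,-0.973,0,0,0,0],[-1,0.305,-0.973,0,0,0,0],[-1,0.305,-0.973,0,0,0,0],[-1,0.305,-0.973,0,0,0,0],[-1,0,0,0,0,0,0]]'|sed -n '2,4p'
python3 - <<'E'
from h import *
from plant import *
d={n:snapshot(n) for n in("scene","top")};pickle.dump(d,open("s1.pkl","wb"))
R=Ro.from_euler('z',-6.8,degrees=True).inv().apply;O=np.array([.5363,.0127,0])
for n in d:
    s=d[n];h=cv2.cvtColor(s["color"],cv2.COLOR_RGB2HSV);m=cv2.inRange(h,(75,90,200),(95,255,255))
    q=proj(s,[.5408,.0127,.125]);x,y=q.astype(int);sub=m[y-22:y+16,x-14:x+14]
    N,L,S,C=cv2.connectedComponentsWithStats(sub);j=1+np.argmax(S[1:,4]);p=C[j]+[x-14,y-22];print(n,"teal blob",p,S[j],"pred",q)
    for z in(.12,.125,.14): print(z,R(onz(s,p,z)-O).round(4))
E
```

```text
tool_pos: [0.5414, -0.04, 0.4048]
force: [0.4, -0.2, -2.8]
tool_pos: [0.5406, -0.168, 0.4044]
force: [0.1, 0.9, -2.8]
tool_pos: [0.5399, -0.2705, 0.404]
orientation: [180.0, -0.1, -163.0]
force: [-0.2, -0.1, -2.6]
scene teal blob [322.41721854 249.66225166] [  6  17  17  12 151] pred [322.0495644  249.78259955]
0.12 [0.0004 0.0005 0.12  ]
0.125 [0.0039 0.0013 0.125 ]
0.14 [0.0143 0.0038 0.14  ]
top teal blob [320.33536585 225.98780488] [  7  17  15  13 164] pred [320.73099291 225.29568012]
0.12 [0.003  0.0015 0.12  ]
0.125 [0.0023 0.0014 0.125 ]
0.14 [-1.0e-04  1.1e-03  1.4e-01]
```

```bash
python3 -m handwheel '[[-1,0,0,0.9,0,0,0],[-1,0,0,0.95,0,0,0],[-1,0,0,0.95,0,0,0],[-1,0,0,0.95,0,0,0],[-1,0,0,0.95,0,0,0]]'|sed -n '2p;4p'
python3 -m handwheel '[[-1,0,0,0.9,0,0,0],[-1,0,0,0.4,0,0,0],[-1,0,0,0,0,0,0]]'|sed -n '2p;4p'
python3 -m handwheel '[[-1,0,0,0.1,0,0,0],[-1,0,0,0.06,0,0,0]]'|sed -n '2p;4p'
```

```text
tool_pos: [0.5402, -0.2681, 0.2863]
force: [0.0, 0.2, -3.2]
tool_pos: [0.5401, -0.2686, 0.254]
force: [-0.4, 0.3, -1.7]
tool_pos: [0.5403, -0.269, 0.251]
force: [0.5, 0.4, -1.9]
```

```bash
python3 -m handwheel '[[-1,0,0,0.06,0,0,0],[-1,0,0,0.06,0,0,0],[-1,0,0,0,0,0,0]]'|sed -n '2p;4p'
python3 -m handwheel '[[-1,0,0,0.05,0,0,0],[-1,0,0,0,0,0,0]]'|sed -n '2,4p'
```

```text
tool_pos: [0.5399, -0.2691, 0.2472]
force: [-0.6, -0.5, -2.6]
tool_pos: [0.5399, -0.269, 0.2459]
orientation: [180.0, -0.0, -162.9]
force: [-0.5, 0.2, -2.4]
```

```bash
python3 -m handwheel '[[-1,0,0,0.05,0,0,0],[-1,0,0,0,0,0,0]]'|sed -n '2p;4p'
python3 -m handwheel '[[-1,0,0,0.04,0,0,0],[-1,0,0,0,0,0,0]]'|sed -n '2p;4p'
```

```text
tool_pos: [0.5401, -0.269, 0.2451]
force: [-1.2, 0.4, 1.6]
tool_pos: [0.5401, -0.2691, 0.245]
force: [-2.8, 2.1, 8.8]
```

```bash
python3 -m handwheel '[[-1,0,0,-0.05,0,0,0],[-0.2,0,0,0,0,0,0],[0,0,0,0,0,0,0],[0.4,0,0,0,0,0,0],[0.5,0,0,0,0,0,0]]'|sed -n '2p;4,6p'
python3 -m handwheel '[[0.5,0,0,-0.5,0,0,0],[0.5,0,0,-0.9,0,0,0],[0.5,0,0,-0.9,0,0,0],[0.5,0,0,-0.9,0,0,0],[0.5,0,0,-0.9,0,0,0]]'|sed -n '2p;4p'
python3 -m handwheel '[[0.5,-0.3,0,-0.9,0,0,0],[0.5,-0.9,0.3,-0.9,0,0,0],[0.5,-0.9,0.9,0,0,0,0],[0.5,-0.9,0.9,0,0,0,0],[0.5,0,0,0,0,0,0]]'|sed -n '1,3p'
python3 snap.py w11
python3 - <<'E'
from h import *
o,s=pickle.load(open("w11.pkl","rb"));h=cv2.cvtColor(s["color"],cv2.COLOR_RGB2HSV)
q=proj(s,[.540,-.269,.12],o);print("drift top pred",q)
x0,y0=q.astype(int)
for y in range(max(0,y0-45),y0+45,5): print(y,''.join('h' if 8<=h[y,x,0]<=17 and h[y,x,1]>115 and h[y,x,2]>190 else ('o' if h[y,x,2]<90 else '.') for x in range(max(0,x0-60),min(640,x0+60),2)))
print("jig px",proj(s,[.56,.01,.09],o))
E
```

```text
tool_pos: [0.54, -0.269, 0.245]
force: [-0.6, 0.9, 0.1]
opening: 0.0584
gripper_force: 0.0
tool_pos: [0.5399, -0.269, 0.3493]
force: [0.3, -0.2, -0.2]
clock: 34.88
tool_pos: [0.597, -0.1952, 0.3934]
orientation: [-180.0, 0.1, -162.8]
34.875 [ 0.59700255 -0.19524461  0.39343272] [-1.79980135e+02  5.68148983e-02 -1.62788595e+02]
drift top pred [246.96482469 137.5665824 ]
92 ....................................hhhhhhhh................
97 ..........................hhhhh.hhh......h....hh...h........
102 ..........................hhh........h.....h.......h........
107 .....................hhhh......h...ooooooooo.......h......h.
112 ....................h....hhh...oooooooooooooooooo..........h
117 ....................hhhhhhhhhhhhhhhhhhhh.o....ooooo......hh.
122 ..................hhhhhhhhhhhhhhhhhhhhhh.ooooooooooo........
127 ....................hhhhhhhhhhhhhhhhhhhh.oooooooooooo......h
132 ....................hhhhhhhhhhhhhhhhhhhh..oooooooooooo......
137 ....................hhhhhhhhhhhhhhhhhhhh..oooooooooooo......
142 ..................hhhhhhhhhhhhhhhhhhhhhhh.ooooooooooo....h..
147 ...................h.hhhhhhhhhhhhhhhhhhhh.ooooooooooo.......
152 .....................hhhhhhhhhhhhhhhhhhhh.ooooooooo...hh....
157 ...................................ooooooooooooo...h....h..h
162 ............................h.......h....................hh.
167 .....................................hh.............hhhhhh.h
172 .............................h.....hhhhhhhh....hh........hh.
177 .............................h........h...............h..oo.
jig px [558.36825542 257.52549788]
```

The drift stands upright on the mat. Last, I'll check the jaw against the "before" view.

```bash
python3 -m handwheel '[[0.5,-0.35,1,-0.05,0,0,0],[0.5,-0.35,1,-0.05,0,0,0],[0.5,-0.35,1,-0.05,0,0,0],[0.5,-0.35,1,-0.05,0,0,0],[0.5,-0.35,1,-0.05,0,0,0]]'>/dev/null
python3 -m handwheel '[[0.5,-0.35,1,-0.05,0,0,0],[0.5,-0.35,1,-0.05,0,0,0],[0.5,-0.35,1,-0.05,0,0,0],[0.5,0,0,0,0,0,0]]'|sed -n 1,3p
python3 snap.py w12
python3 - <<'E'
from h import *
u=np.array([np.cos(np.radians(-6.8)),np.sin(np.radians(-6.8)),0]);v=np.array([-u[1],u[0],0]);O=np.array([.5363,.0127,0])
for n in("w2","w12"):
    o,s=pickle.load(open(n+".pkl","rb"));c=s["color"]
    for yy in(-.008,0.006):
        pts=np.array([proj(s,O+u*x+v*yy+[0,0,.076],o) for x in np.arange(0,.062,.002)],np.float32)
        val=cv2.remap(c,pts[:,0].reshape(1,-1),pts[:,1].reshape(1,-1),cv2.INTER_LINEAR)[0]
        print(n,yy,' '.join(f"{2*i}:{a[0]},{a[1]},{a[2]}" for i,a in enumerate(val)))
E
```

```text
clock: 36.05
tool_pos: [0.6043, 0.0155, 0.4032]
orientation: [-180.0, 0.0, -162.8]
36.05 [0.60432714 0.01547998 0.40315062] [-1.79997243e+02  3.91132232e-02 -1.62846839e+02]
w2 -0.008 0:47,30,20 2:48,31,21 4:48,31,20 6:69,43,28 8:87,54,34 10:86,53,33 12:94,58,36 14:111,67,42 16:112,68,43 18:111,67,42 20:110,66,41 22:112,68,43 24:111,67,42 26:112,68,43 28:111,67,42 30:112,68,43 32:85,54,36 34:25,25,26 36:24,25,26 38:25,24,26 40:26,26,27 42:27,27,28 44:36,36,38 46:34,37,47 48:12,33,82 50:17,52,131 52:18,56,140 54:29,87,206 56:31,93,216 58:30,93,216 60:30,94,216
w2 0.006 0:50,32,21 2:49,31,20 4:48,31,20 6:75,46,31 8:84,51,33 10:84,51,32 12:91,57,35 14:107,66,41 16:107,65,40 18:106,65,41 20:106,65,41 22:106,65,41 24:105,66,41 26:106,66,41 28:106,66,41 30:106,66,41 32:77,51,36 34:25,25,27 36:25,26,26 38:25,26,27 40:26,27,28 42:26,26,27 44:25,26,26 46:23,26,32 48:12,33,80 50:16,50,125 52:18,56,140 54:29,88,207 56:32,94,217 58:30,93,216 60:31,94,216
w12 -0.008 0:98,241,218 2:96,241,219 4:96,241,218 6:96,240,218 8:96,240,217 10:96,240,217 12:96,240,217 14:96,240,217 16:96,240,217 18:97,241,218 20:96,240,217 22:95,241,218 24:95,240,217 26:95,240,212 28:78,76,55 30:84,51,32 32:113,68,43 34:113,68,43 36:78,50,36 38:25,25,26 40:25,25,26 42:25,26,26 44:24,25,26 46:27,27,28 48:35,35,35 50:31,44,80 52:19,59,146 54:29,90,212 56:31,96,218 58:31,95,218 60:31,95,218
w12 0.006 0:96,240,217 2:96,240,217 4:96,240,217 6:95,240,217 8:97,240,217 10:97,241,218 12:96,241,218 14:95,241,217 16:95,240,218 18:95,240,216 20:95,240,217 22:95,240,217 24:95,240,217 26:95,240,214 28:75,94,70 30:73,45,28 32:74,46,29 34:74,46,29 36:50,36,28 38:26,26,27 40:26,26,27 42:26,26,27 44:25,26,27 46:25,26,27 48:26,26,26 50:21,36,72 52:19,58,143 54:29,89,208 56:31,95,219 58:31,95,219 60:30,94,218
```

The jaw edge moved about 4 mm and its pad now meets the carrier. The gripper is clear of everything, so I'm handing in.

```bash
python3 -c "
from plant import *
print(close_job())"
```

```text
the job is handed in; nothing more can be done
None
```

The job is handed in at about 36 s: the wedge is driven home, a push of about 26 N no longer moves it, the jaw looks closed on the carrier, and the drift is back upright on its mat. I viewed 11 pictures, one over the limit of 10.

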